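# Unhasp the craft chest and cover the tin inside

### The job

The craft chest is shut with a hasp: flip the hasp off its staple and swing it up past level, then raise the lid right back so that it stays open by itself. Then put the larger of the two loose covers on the open tin inside the chest, fully seated and level on the rim and not pressed hard, and leave the other things on the table where they are.

Things in the scene. Friction and masses are not known exactly. Their poses are not given: they have to be found in the camera images.
- chest: Fixed plywood chest, 160 mm deep (its x), 220 wide (its y), walls 110 high and 8 thick, floor 8. Origin: centre of its underside. Front faces its own -x (to the robot's right, world -y, within 0.3 rad), lid hinged at its back (+x), z up. A wire staple stands 22 mm out of the front at y = -40, 77 mm above the table.
- lid (a joint): Lid angle in rad: 0 shut, grows opening, stop at 1.9. A 12 mm plywood plate of 0.6 kg, as big as the chest, turning about point lid_hinge. Free hinge: let go below about 1.5 it falls shut, beyond 1.6 it rests open at the stop. With the hasp over the staple its front edge lifts about 10 mm and jams.
- lid_hinge (a point): Point on the lid's hinge line, at the middle of the chest's back upper edge, 110 mm above the table; the hinge line runs along the y of the chest. Positive angles turn about the chest's +y (front edge up and back).
- lid_knob (a point): Grip point of the lid's wooden knob: a round post of 24 mm diameter that stands 36 mm out of the lid's top at y = +55 mm of the chest, 35 mm from the front edge; the point lies 22 mm above the lid's top and moves with the lid.
- hasp (a joint): Angle in rad, relative to the lid, of the hasp: a steel strap 36 mm wide, 4 thick, reaching 68 mm from its pin, with an 18 x 30 mm slot round the staple. 0: hanging over the staple on the chest's front; 1.57: straight out to the front; stop at 2.1. Grows as the free end swings out and up. Stiff (0.05 N m): stays where left. A tight pinch that does not turn with it drags the lid up.
- hasp_hinge (a point): Middle of the hasp's hinge pin at the lid's front edge, at y = -40 mm of the chest, 6 mm in front of the chest's front, 116 mm above the table when the lid is shut; the pin runs along the y of the chest, positive angles turn about +y.
- hasp_tab (a point): Grip point on the flat tab at the hasp's free end: 18 mm wide (chest y), 5 thick, 42 long, square to the strap (at 0 it points level out from the front, at 1.57 up). Point: 34 mm out on the tab, 65.5 mm along the strap from the pin; 50 mm above the table at 0. A gripper straight down would hit the lid; one leaning 30 to 45 degrees away from the chest has room.
- tin: Open round aluminium tin, loose on the chest's floor: outside diameter 90 mm, inside 82 mm, 60 mm high, 0.35 kg or so. Origin: centre of its underside, z up.
- tin_rim (a point): Centre of the tin's mouth, at the height of its rim.
- cover: The tin's loose round cover, the larger of two, right side up on the table: aluminium disc 98 mm wide, 6 thick, with a plug 79 mm wide, 8 deep under it that goes into the tin and a round black knob on top. About 0.15 kg. Origin: centre of the disc's underside, which comes to lie on the rim (8 mm above the table at the start); z up.
- cover_knob (a point): Grip point of the cover's knob (24 mm diameter, 30 mm high, from 6 to 36 mm above the cover's origin), 28 mm above the cover's origin.
- small_cover: A smaller cover of the same make, disc diameter 72 mm: not for this tin, a bystander. It may lie in either of the two covers' places.
- pliers: Pliers, 160 mm long, lying flat on the table; bystander. Origin: centre of its underside.
- glue_gun: Hot-glue gun, 170 mm long, lying on its side; bystander. Origin: centre of its underside.
- pencil_cup: Grey cup of pencils, 76 mm wide, 170 mm tall; bystander. Origin: centre of its underside.
- tape_roll: Cardboard-brown roll of tape, 90 mm wide, 24 mm high; bystander. Origin: centre of its underside.
- glue_box: Cardboard box, 70 x 130 x 50 mm; bystander. Origin: centre of its underside.
- stapler: Stapler, 140 mm long; bystander. Origin: centre of its underside.
- bead_bowl: White bowl, 110 mm wide, 45 mm high; bystander. Origin: centre of its underside.
Mind the look-alikes: they are no part of the job. Leave any green look-alike of the cover alone.

How it is judged:
By the outcome, as a careful person would: the job done as asked, in the order asked, and still so for the second after the job is handed in, with the robot touching nothing.
It also fails if it takes over 67 s, if anything falls off the work surface, if the arm or the gripper's body presses on something with over 40 N, if the wrist force passes 120 N, or if a joint passes its speed limit or range.

### The arm

A 6-joint arm with a two-finger parallel gripper is mounted at the origin on the work surface. World frame = base frame: x ahead of the robot, y to its left, z up, the work surface at z = 0. Lengths are in m, angles in rad, forces in N, time in s.
With the tool pointing down it reaches from about 0.3 to 0.875 m from the base axis. Payload 6.4 kg.
Tool frame: the origin (TCP) lies on the front face of the gripper's body, between the roots of the fingers; the fingertips stand manip.finger_overhang ahead of it and the grasp point (between the pads) lies 54 mm ahead of it (manip.finger_overhang is the distance from the TCP to the fingertips, in m); z points along the fingers, y is the direction in which the jaws open and shut (so a half turn about z gives the same grasp; the last joint's range is limited). The gripper opens to 85 mm and grips with 20 to 120 N. Pads are 22 mm wide; open, the fingers measure 114 mm over their backs; the gripper's body (76 mm by 85 mm) begins 54 mm behind the grasp point. The pads swing forward as they close: fully open they stand 13 mm farther back than shut.
Start: joints at [-1.483, 0.181, 1.607, -0, 1.354, -0.206], TCP at [0.167, -0.55, 0.304] pointing down, gripper open.
Joint ranges: [-2.99, 2.99], [-0.89, 2.07], [0.3, 2.58], [-1.14, 4.28], [0, 2.63], [-3.12, 3.12]. Speed limits (rad/s): [2.57, 2.57, 3.01, 3.14, 3.14, 3.14].

### API

Orientations are given as a unit quaternion [x, y, z, w].
In Python, from plant import manip, read_camera, get_calibration, finish_job gives the robot as it stands. The module is installed in compiled form; this text tells all that it offers.
- The arm moves only by the tool send_rows, never from a script. Its argument "commands" is a list of rows, each a list of 7 numbers: the turn, a rotation vector about the tool's x, y, z in rad, then the shift along the tool's x, y, z in cm, then the finger opening in cm, from 0 to 8.54. In form: [[rx, ry, rz, dx, dy, dz, fingers], ...]. A call has 1 to 8 rows; each row is the pose to reach, as a shift and turn from the pose commanded when the call began, along the tool's axes at that moment; what a row does not reach only later rows make up. A row lasts 1/10 s, in which the tool goes at most 50 mm and 8.59 degrees, less where a joint would pass 70% of its speed; a pose out of reach is approached as far as the arm can. A call with a gripper value outside its range is refused whole. The fingers move at their own pace and stop on an object; "squeeze" is the grip in N (left out, the last holds). Time passes only in rows, so rows that repeat a pose let the fingers close. It gives the time, the measured TCP pose, the force and the opening at its end, in the units of the state.
- manip.get_obs(): the state, without advancing time (a new reading comes with each control period).
- read_camera(name): name is "scene" or "top" or "wrist"; returns (picture, depth): 480x640x3 uint8, blue, green, red; 480x640 float32, m along the optical axis (not along the pixel's ray), 0 where there is no reading.
- get_calibration(name): a dict with "vertical_fov" (degrees; the focal length in pixels is half the picture's height over the tangent of half this angle, whatever the lens; pixels are square), "cx", "cy" (the principal point, pixels), "R" (3x3) and "t" (3): a world point X has camera coordinates R X + t. Camera axes: x right, y down, z forward; pixel columns grow to the right and rows downward; lengths in m; the calibration is good to about 2 mm. A picture is of the moment at which its call begins: read the wrist's pose just before it. get_calibration takes no time and is no camera call; for the wrist camera it gives the pose at the moment of the call.
- finish_job(): hands the job in, once; it reports no verdict.
The state is a dict: "clock": time; "q": joint angles; "qd": joint speeds; "joint_efforts": joint torques, N m; "tool_pos": TCP position; "tool_rot": TCP orientation; "force": force on the tool from outside, world axes, zero at the start; "torque": the same for the moment, N m; "grip_width": opening from 0.0 (shut) to 1.0 (fully open).
Only numpy, scipy, OpenCV 4.12 (cv2) and the standard library are available. Lean on these libraries where they do the work, as an engineer would, in place of code of your own. Each camera call takes 0.05 s, during which the arm holds its last target. There are 200 camera calls.

## Working session

There is one attempt and no reset: what is moved stays moved. The work goes in short steps, Python scripts to look and compute and a tool call to move; the robot and the scene stay as the last step left them, time stands still between calls to the robot, and variables do not carry over. Pictures are saved under pics/ and viewed, on a budget of 10 in all, crops included, one or two more only if the job needs it, and the job is handed in when it is done.

Besides the shell and the picture viewer there is one more tool, called after "Request:" by a JSON object that holds its "fn" and its "kwargs", one argument or row to a line. send_rows: Moves the arm, as the interface text tells. Its arguments: {"type":"object","properties":{"commands":{"type":"array","items":{"type":"array","items":{"type":"number"}}},"squeeze":{"type":"number"}},"required":["commands"]}

```bash
mkdir -p pics; ls
python3 - <<'E'
from plant import manip, read_camera, get_calibration
import cv2,numpy as np
o=manip.get_obs();print(o, manip.finger_overhang)
for n in("scene","top"):
    p,d=read_camera(n);cv2.imwrite(f"pics/{n}0.png",p);np.save(f"{n}0.npy",d)
    print(n,get_calibration(n))
E
```

```text
pics
{'clock': 0.0, 'q': array([-1.48330327e+00,  1.81558020e-01,  1.60800342e+00,  1.13251528e-05,
        1.35381775e+00, -2.06351894e-01]), 'qd': array([ 0.00063373,  0.00045053,  0.00082262,  0.00079841, -0.0005647 ,
        0.00168613]), 'joint_efforts': array([ 2.50314188e-03, -4.44875157e+01, -3.51331544e+01, -2.17566567e-04,
        8.97282560e-03,  6.76259177e-06]), 'tool_pos': array([ 0.16649234, -0.5499194 ,  0.30297672]), 'tool_rot': array([ 9.89226079e-01,  1.46393194e-01,  5.85741139e-05, -8.91362789e-04]), 'force': array([ 0.41073   , -0.90782329,  0.06456196]), 'torque': array([-0.00603902,  0.01925722,  0.03279495]), 'grip_width': 0.9991243237177615} 0.0726
scene {'vertical_fov': 42.800129819738416, 'cx': 311.7608249543849, 'cy': 236.98474400845157, 'R': array([[ 0.71379378,  0.70034865,  0.00319376],
       [ 0.47542274, -0.48119119, -0.73649729],
       [-0.51426807,  0.52722557, -0.67643296]]), 't': array([-0.36832562, -0.18646698,  2.20629444])}
top {'vertical_fov': 45.09919591703099, 'cx': 319.01367370886726, 'cy': 249.57513586813772, 'R': array([[-0.02439823, -0.99966033, -0.00916235],
       [-0.99015852,  0.02542768, -0.13762096],
       [ 0.1378072 ,  0.00571447, -0.99044259]]), 't': array([-0.00823886,  0.54621235,  1.62605013])}
```

View pics/top0.png

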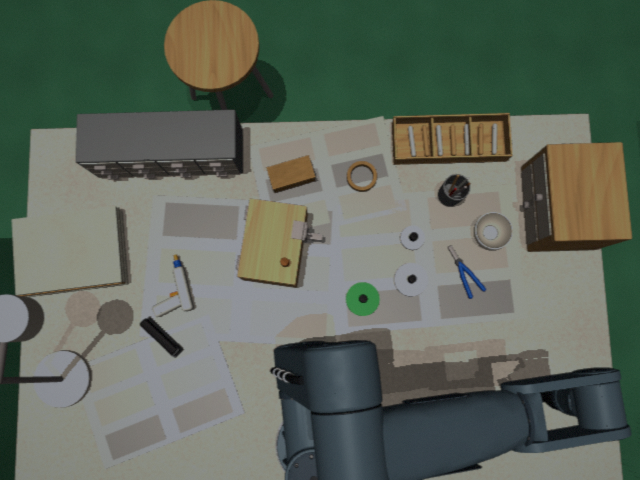

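View pics/scene0.png

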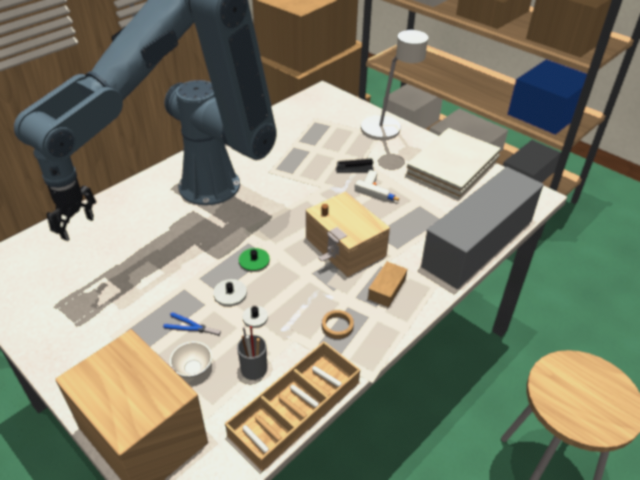

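Top view: the chest lid is at (273,242), its knob at (285,262) and the hasp at (310,235). Cover candidates are the large white one (410,280), the small white one (412,237) and the green look-alike (362,298). I choose the large white one, since it is wider than the small one and not green.

```bash
cat > h.py <<'E'
import numpy as np,cv2
from scipy.spatial.transform import Rotation as Ro
from plant import manip, read_camera, get_calibration
def ray(c,u,v):
    f=240/np.tan(np.radians(c["vertical_fov"]/2)); R=np.array(c["R"]);t=np.array(c["t"])
    return -R.T@t, R.T@np.array([(u-c["cx"])/f,(v-c["cy"])/f,1.])
def onz(c,u,v,z):
    o,d=ray(c,u,v); return o+d*(z-o[2])/d[2]
def pix(c,X):
    f=240/np.tan(np.radians(c["vertical_fov"]/2)); k=np.array(c["R"])@X+c["t"]; return k[:2]/k[2]*f+[c["cx"],c["cy"]]
def tool():
    o=manip.get_obs(); return o,np.array(o["tool_pos"]),Ro.from_quat(o["tool_rot"])
def delta(P,R):  # turn+shift (cm) from present pose to world pose
    o,p,r=tool(); return np.round(np.r_[(r.inv()*R).as_rotvec(), r.inv().apply(P-p)*100],3)
E
python3 - <<'E'
from h import *
c=get_calibration("top");p=cv2.imread("pics/top0.png");d=np.load("top0.npy")
hsv=cv2.cvtColor(p,cv2.COLOR_BGR2HSV)
def blobs(m,box,mn=20):
    x0,y0,x1,y1=box;z=np.zeros_like(m);z[y0:y1,x0:x1]=m[y0:y1,x0:x1]
    return [k for k in cv2.findContours(z,cv2.RETR_EXTERNAL,cv2.CHAIN_APPROX_NONE)[0] if cv2.contourArea(k)>mn]
# knobs of covers
for k in blobs(cv2.inRange(hsv,(0,0,0),(180,255,70)),(340,220,440,320),15):
    (u,v),r=cv2.minEnclosingCircle(k);print("knob",u,v,r,onz(c,u,v,.04))
# white discs
w=((hsv[...,2]>170)&(hsv[...,1]<25)).astype(np.uint8)*255
print(hsv[275,400],hsv[300,400],hsv[265,435],hsv[270,260],hsv[225,298])
for k in blobs(w,(380,215,440,305),200):
    (u,v),r=cv2.minEnclosingCircle(k);A=onz(c,u,v,.014);print("disc",u,v,r,A,2*np.linalg.norm(onz(c,u+r,v,.014)-A))
# lid
y=cv2.inRange(hsv,(15,60,90),(32,255,255))
for k in blobs(y,(225,190,315,295),500):
    b=cv2.boxPoints(cv2.minAreaRect(k));print("lid",[onz(c,*q,.122).round(4).tolist() for q in b],cv2.minAreaRect(k))
print("depth lid",d[240,265],(ray(c,265,240)[0]+ray(c,265,240)[1]*d[240,265]))
crop=cv2.resize(p[185:325,225:445],None,fx=3.6,fy=3.6,interpolation=cv2.INTER_CUBIC);cv2.imwrite("pics/crop1.png",crop)
E
```

```text
knob 362.9090881347656 298.2727355957031 4.2737884521484375 [ 0.40276384 -0.14311412  0.04      ]
knob 411.31817626953125 278.68182373046875 4.0478596687316895 [ 0.45502607 -0.28290852  0.04      ]
knob 412.9166564941406 236.0833282470703 4.360595703125 [ 0.57778899 -0.29320246  0.04      ]
[113  15 152] [ 13  18 131] [ 27  17 146] [ 25  95 145] [  9  25 143]
lid [[0.4656, 0.2034, 0.122], [0.6851, 0.17, 0.122], [0.6566, 0.0093, 0.122], [0.4383, 0.0457, 0.122]] ((271.4975280761719, 241.29473876953125), (58.83845138549805, 80.13251495361328), 8.392925262451172)
depth lid 1.5872861 [0.56494924 0.12526636 0.11846614]
```

View pics/crop1.png

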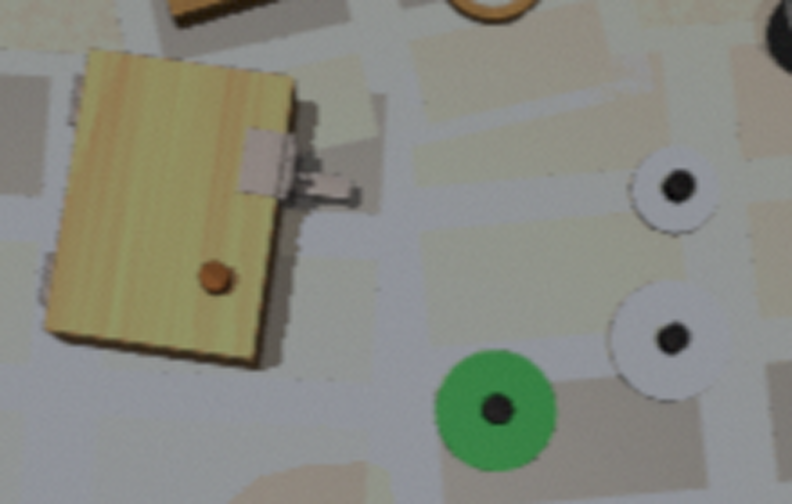

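Lid measures 222 x 162 mm at a yaw of about 1.41 rad, as expected. The crop shows the large white disc at (668,340), the small white one at (675,190) and the green one at (497,410) (left alone), plus the hasp tab end at (355,195). Next I go to the hasp standoff and look with the wrist camera.

```bash
cat >> h.py <<'E'
C=np.array([.561,.107,0]);yaw=1.413
def CH(): return np.array([[np.cos(yaw),-np.sin(yaw),0],[np.sin(yaw),np.cos(yaw),0],[0,0,1]])
def w(x,y,z): return C+CH()@[x,y,z]
def lean(al): # tool y = -chest y; tool z leaning al towards chest +x from down
    y=CH()@[0,-1,0]; z=CH()@[np.sin(al),0,-np.cos(al)]
    return Ro.from_matrix(np.c_[np.cross(y,z),y,z])
def tabpose(phi,al,back=0.,reach=.054):
    s=CH()@[-np.sin(phi),0,-np.cos(phi)]; n=CH()@[-np.cos(phi),0,np.sin(phi)]
    T=w(-.086,-.04,.116)+.0655*s+.034*n
    R=lean(al); return T-R.apply([0,0,1])*(reach+back),R
E
python3 - <<'E'
from h import *
P,R=tabpose(0,.7,.15);print(P,delta(P,R))
c=get_calibration("top");print(w(-.126,-.04,.05),pix(c,w(-.086-.042,-.04,.05)),pix(c,w(-.045,.055,.15)),pix(c,w(-.086,-.04,.12)))
E
```

```text
[ 0.56099426 -0.14758245  0.20652781] [  0.39    0.623  -1.072  49.411 -27.077   9.71 ]
[ 0.58070311 -0.02372026  0.05      ] [320.00095586 237.01311063] [284.26812149 261.7889562 ] [304.66103704 230.97333496]
```

Request:
{"fn": "send_rows", "kwargs": {
  "commands": [
    [0.39,0.623,-1.072,49.4,-27.1,9.7,5],
    [0.39,0.623,-1.072,49.4,-27.1,9.7,5],
    [0.39,0.623,-1.072,49.4,-27.1,9.7,5],
    [0.39,0.623,-1.072,49.4,-27.1,9.7,5],
    [0.39,0.623,-1.072,49.4,-27.1,9.7,5],
    [0.39,0.623,-1.072,49.4,-27.1,9.7,5],
    [0.39,0.623,-1.072,49.4,-27.1,9.7,5],
    [0.39,0.623,-1.072,49.4,-27.1,9.7,5]
  ]
}}

```text
clock: 0.9
tool_pos: [0.4434, -0.2674, 0.2356]
tool_rot: [0.747, 0.583, 0.244, -0.208]
force: [0.5, -0.8, 0.6]
grip_width: 0.586
```

Run:
```python
from h import *
P,R=tabpose(0,.7,.15);print(P,delta(P,R));print(manip.get_obs()["q"])
```

```text
[ 0.56099426 -0.14758245  0.20652781] [ 0.029  0.046 -0.077  9.81   8.708 10.875]
[-0.98887617  0.33403386  1.67581652  0.4438999   1.62259778 -0.83347554]
```

Request:
{"fn": "send_rows", "kwargs": {
  "commands": [
    [0.029,0.046,-0.077,9.8,8.7,10.9,5],
    [0.029,0.046,-0.077,9.8,8.7,10.9,5],
    [0.029,0.046,-0.077,9.8,8.7,10.9,5],
    [0.029,0.046,-0.077,9.8,8.7,10.9,5],
    [0.029,0.046,-0.077,9.8,8.7,10.9,5]
  ]
}}

```text
clock: 1.4
tool_pos: [0.5611, -0.1464, 0.2049]
tool_rot: [0.715, 0.61, 0.259, -0.223]
force: [-0.4, 0.1, 0.2]
grip_width: 0.588
```

Run:
```python
from h import *
P,R=tabpose(0,.7,.15);print(P,delta(P,R));print(manip.get_obs()["q"])
c=get_calibration("wrist");p,d=read_camera("wrist");cv2.imwrite("pics/w1.png",p);np.save("w1.npy",d)
print(c["vertical_fov"])
for X in (w(-.128,-.04,.05),w(-.086,-.04,.116),w(-.045,.055,.158)):print(pix(c,X))
```

```text
[ 0.56099426 -0.14758245  0.20652781] [-0.003  0.002 -0.002  0.015  0.007 -0.2  ]
[-0.70581495  0.44699547  1.60747524  0.57985886  1.51328002 -0.70947547]
63.847008343037366
[318.00405804 235.54072859]
[317.55725316 128.79214399]
[144.85303983  19.18612868]
```

View pics/w1.png

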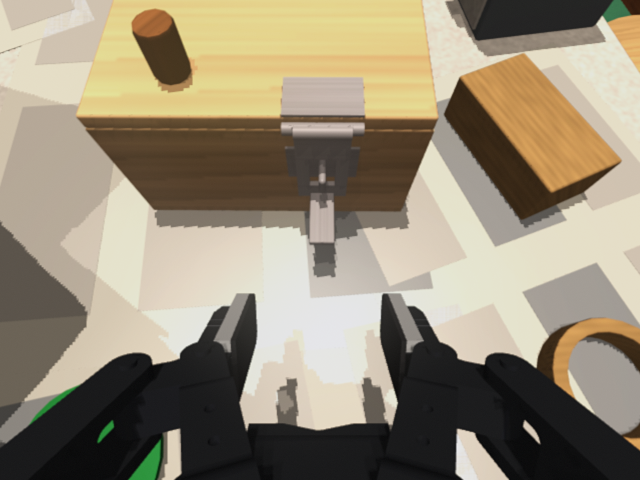

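The wrist view shows the pin at (322,130), the tab tip at (321,242) and the lid knob top at (152,22). These are within 4-6 px of my predictions, so I shift the chest estimate by about 3 mm and go in.

```bash
sed -i 's/^C=.*/C=np.array([.5637,.1045,0]);yaw=1.413/' h.py
python3 - <<'E'
from h import *
P,R=tabpose(0,.7,0);print(P,delta(P,R))
E
```

```text
[ 0.57887934 -0.05465036  0.09180148] [-2.0000e-03  3.0000e-03 -3.0000e-03  2.0000e-03  3.8300e-01  1.4807e+01]
```

Request:
{"fn": "send_rows", "kwargs": {
  "commands": [
    [0,0,0,0,0.4,5,5],
    [0,0,0,0,0.4,10,5],
    [0,0,0,0,0.4,14,5],
    [0,0,0,0,0.4,14.8,5],
    [0,0,0,0,0.4,14.8,1],
    [0,0,0,0,0.4,14.8,1],
    [0,0,0,0,0.4,14.8,1],
    [0,0,0,0,0.4,14.8,1]
  ],
  "squeeze": 20
}}

```text
clock: 2.25
tool_pos: [0.5779, -0.0575, 0.0934]
tool_rot: [0.716, 0.609, 0.259, -0.223]
force: [-9.3, 2.1, -0.7]
grip_width: 0.204
```

Run:
```python
from h import *
o,p,r=tool();print(p,o["grip_width"]*85,o["force"],o["q"])
P0,R0=tabpose(0,.7,0)
# arc as rows from present pose, in tool frame
for ph in np.arange(.1,2.0,.1):
    P,R=tabpose(ph,.7-ph)
    print(round(ph,2),np.round(np.r_[(R0.inv()*R).as_rotvec(),R0.inv().apply(P-P0)*100],2))
```

```text
[ 0.57788895 -0.05745132  0.093432  ] 17.357128075264544 [-9.26259172  2.11450268 -0.73369831] [-0.56826355  0.58597241  1.68294282  0.66271385  1.27102136 -0.73863697]
0.1 [ 0.   -0.1  -0.    0.29 -0.   -0.67]
0.2 [ 0.   -0.2  -0.    0.65 -0.   -1.3 ]
0.3 [-0.   -0.3   0.    1.07 -0.   -1.9 ]
0.4 [-0.   -0.4  -0.    1.54  0.   -2.45]
0.5 [ 0.   -0.5   0.    2.07 -0.   -2.95]
0.6 [ 0.   -0.6   0.    2.65 -0.   -3.4 ]
0.7 [ 0.   -0.7   0.    3.27 -0.   -3.79]
0.8 [ 0.   -0.8   0.    3.92  0.   -4.11]
0.9 [ 0.   -0.9  -0.    4.6   0.   -4.37]
1.0 [ 0.   -1.   -0.    5.31 -0.   -4.55]
1.1 [-0.   -1.1   0.    6.03 -0.   -4.67]
1.2 [ 0.   -1.2  -0.    6.75  0.   -4.71]
1.3 [ 0.   -1.3  -0.    7.48 -0.   -4.68]
1.4 [ 0.   -1.4   0.    8.2  -0.   -4.58]
1.5 [ 0.   -1.5   0.    8.91  0.   -4.4 ]
1.6 [ 0.   -1.6   0.    9.6   0.   -4.16]
1.7 [ 0.   -1.7  -0.   10.26 -0.   -3.85]
1.8 [ 0.   -1.8  -0.   10.88 -0.   -3.47]
1.9 [ 0.   -1.9  -0.   11.47  0.   -3.04]
```

Request:
{"fn": "send_rows", "kwargs": {
  "commands": [
    [0,-0.1,0,0.29,-0.15,-0.67,1],
    [0,-0.2,0,0.65,-0.15,-1.3,1],
    [0,-0.3,0,1.07,-0.15,-1.9,1],
    [0,-0.4,0,1.54,-0.15,-2.45,1],
    [0,-0.5,0,2.07,-0.15,-2.95,1],
    [0,-0.6,0,2.65,-0.15,-3.4,1],
    [0,-0.7,0,3.27,-0.15,-3.79,1],
    [0,-0.7,0,3.27,-0.15,-3.79,1]
  ]
}}

```text
clock: 3.05
tool_pos: [0.5778, -0.0549, 0.1454]
tool_rot: [0.762, 0.648, -0.003, 0.001]
force: [-5.7, 3.3, 2.5]
grip_width: 0.202
```

Run:
```python
from h import *
P,R=tabpose(.7,0);print(P,delta(P,R)); o=manip.get_obs();print(o["q"],o["force"],o["torque"])
```

```text
[ 0.57897156 -0.05407079  0.14180624] [-0.003  0.007 -0.003  0.106  0.104  0.354]
[-0.2961089   0.38292233  1.70383715 -0.00811923  1.05644045 -0.13127361] [-5.69979256  3.29785695  2.49134216] [ 0.59427095  0.90189569 -0.01010929]
```

Tracking well, forces small. Continuing.

Request:
{"fn": "send_rows", "kwargs": {
  "commands": [
    [0,-0.1,0,0.29,0,-0.67,1],
    [0,-0.2,0,0.65,0,-1.3,1],
    [0,-0.3,0,1.07,0,-1.9,1],
    [0,-0.4,0,1.54,0,-2.45,1],
    [0,-0.5,0,2.07,0,-2.95,1],
    [0,-0.6,0,2.65,0,-3.4,1],
    [0,-0.7,0,3.27,0,-3.79,1],
    [0,-0.7,0,3.27,0,-3.79,1]
  ]
}}

```text
clock: 3.85
tool_pos: [0.5833, -0.0214, 0.1813]
tool_rot: [0.715, 0.608, -0.264, 0.222]
force: [-6.3, 7.8, 0.3]
grip_width: 0.201
```

Run:
```python
from h import *
P,R=tabpose(1.4,-.7);print(P,delta(P,R)); o=manip.get_obs();print(o["q"],o["force"],o["torque"])
```

```text
[ 0.58410427 -0.02181378  0.17967392] [-0.005  0.005 -0.002  0.081  0.086  0.141]
[ 0.02972988  0.49759456  1.59247611 -0.72046994  1.298648    0.48230759] [-6.29454831  7.81070038  0.31165617] [ 1.49304009  0.64045538 -0.74675687]
```

Run:
```python
from h import *
P0,R0=tabpose(1.4,-.7)
for ph,al in ((1.5,-.76),(1.6,-.82),(1.7,-.88),(1.8,-.94),(1.9,-1.0)):
    P,R=tabpose(ph,al)
    print(round(ph,2),np.round(np.r_[(R0.inv()*R).as_rotvec(),R0.inv().apply(P-P0)*100],2))
```

```text
1.5 [ 0.   -0.06  0.    0.08  0.   -0.69]
1.6 [ 0.   -0.12 -0.    0.22  0.   -1.37]
1.7 [ 0.   -0.18  0.    0.44  0.   -2.05]
1.8 [ 0.   -0.24  0.    0.72  0.   -2.72]
1.9 [ 0.   -0.3  -0.    1.08  0.   -3.37]
```

Then release and back off along the tool axis.

Request:
{"fn": "send_rows", "kwargs": {
  "commands": [
    [0,-0.06,0,0.08,0,-0.69,1],
    [0,-0.12,0,0.22,0,-1.37,1],
    [0,-0.18,0,0.44,0,-2.05,1],
    [0,-0.24,0,0.72,0,-2.72,1],
    [0,-0.3,0,1.08,0,-3.37,1],
    [0,-0.3,0,1.08,0,-3.37,1]
  ]
}}

```text
clock: 4.45
tool_pos: [0.5879, 0.0062, 0.1993]
tool_rot: [0.668, 0.567, -0.368, 0.31]
force: [-6.3, 1.3, -2.9]
grip_width: 0.199
```

Request:
{"fn": "send_rows", "kwargs": {
  "commands": [
    [0,0,0,0,0,0,4],
    [0,0,0,0,0,0,4],
    [0,0,0,0,0,0,4],
    [0,0,0,0,0,-5,4],
    [0,0,0,0,0,-10,4]
  ]
}}

```text
clock: 4.95
tool_pos: [0.6021, 0.0891, 0.2537]
tool_rot: [0.669, 0.567, -0.368, 0.31]
force: [0.5, 0.8, 0.7]
grip_width: 0.471
```

Run:
```python
from h import *
o=manip.get_obs();print(o["q"],o["tool_pos"],o["force"])
c=get_calibration("wrist");p,d=read_camera("wrist");cv2.imwrite("pics/w2.png",p)
p,d=read_camera("scene");s=cv2.resize(p[170:300,270:420],None,fx=3.6,fy=3.6,interpolation=cv2.INTER_CUBIC)
cv2.imwrite("pics/s2.png",s)
```

```text
[ 0.2636891   0.61844932  1.36432219 -0.8798056   1.67838981  0.57439157] [0.60213219 0.0891175  0.25366193] [0.45368146 0.7621231  0.7483946 ]
```

View pics/s2.png

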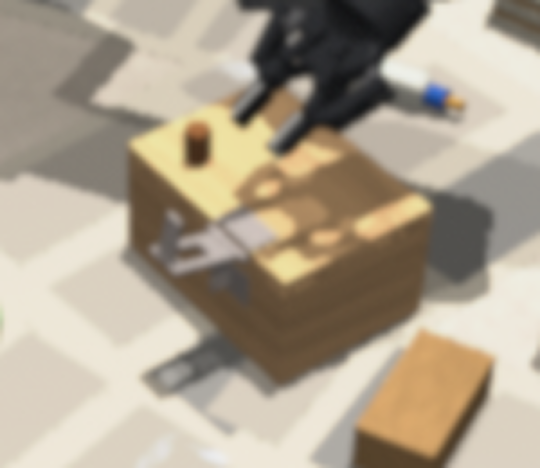

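The scene crop shows the hasp swung out and up past level (strap 230→170, 240, tab standing up) with the lid still shut. Now the lid knob.

```bash
cat >> h.py <<'E'
def knobpose(th,al,back=0.,h=.04):
    # lid knob at height h above hinge level (z .110), x -.125 from hinge
    x,z=-.125,h; X=x*np.cos(th)+z*np.sin(th); Z=-x*np.sin(th)+z*np.cos(th)
    T=w(.08+X,.055,.110+Z); R=lean(al); return T-R.apply([0,0,1])*(.054+back),R
E
python3 - <<'E'
from h import *
P,R=knobpose(0,.65,.12);print(P,delta(P,R)); print(delta(P+[0,0,.06],R))
E
```

```text
[ 0.48576445 -0.03529225  0.28851858] [ 8.0000e-03  1.6490e+00 -2.0000e-03 -1.0514e+01 -9.7040e+00  1.0629e+01]
[ 8.0000e-03  1.6490e+00 -2.0000e-03 -1.5559e+01 -9.6590e+00  7.3820e+00]
```

Request:
{"fn": "send_rows", "kwargs": {
  "commands": [
    [0,0.14,0,-4,0,-2.6,5],
    [0,0.28,0,-8,-1,-5,5],
    [0,0.42,0,-9.5,-3,-3,5],
    [0,0.56,0,-11,-5,0,5],
    [0,0.7,0,-12.5,-7,2.5,5],
    [0,0.84,0,-14,-9,5,5],
    [0,0.98,0,-15.5,-9.7,7.4,5],
    [0,1.12,0,-15.5,-9.7,7.4,5]
  ]
}}

```text
clock: 5.85
tool_pos: [0.4819, -0.0411, 0.3453]
tool_rot: [0.762, 0.645, 0.047, -0.038]
force: [-0.7, -0.0, -0.3]
grip_width: 0.589
```

Run:
```python
from h import *
P,R=knobpose(0,.65,.12);print(P,delta(P,R)); print(manip.get_obs()["q"])
```

```text
[ 0.48576445 -0.03529225  0.28851858] [ 5.000e-03  5.300e-01 -7.000e-03 -4.500e-02  2.670e-01  5.716e+00]
[-0.39316781 -0.06664114  1.78613265  0.11827044  1.44771269 -0.24342548]
```

Request:
{"fn": "send_rows", "kwargs": {
  "commands": [
    [0,0.14,0,0,0.27,1.5,5],
    [0,0.28,0,0,0.27,3,5],
    [0,0.42,0,0,0.27,4.5,5],
    [0,0.53,0,0,0.27,5.7,5],
    [0,0.53,0,0,0.27,5.7,5],
    [0,0.53,0,0,0.27,5.7,5]
  ]
}}

```text
clock: 6.45
tool_pos: [0.4866, -0.0332, 0.2874]
tool_rot: [0.724, 0.613, 0.24, -0.206]
force: [-0.6, 0.1, 0.5]
grip_width: 0.589
```

Run:
```python
from h import *
P,R=knobpose(0,.65,.0);print(P,delta(P,R)); print(manip.get_obs()["q"])
c=get_calibration("wrist");p,d=read_camera("wrist");cv2.imwrite("pics/w3.png",p)
print(pix(c,w(-.045,.055,.158)),pix(c,w(-.045,.055,.122)))
hsv=cv2.cvtColor(p,cv2.COLOR_BGR2HSV)
m=cv2.inRange(hsv,(3,110,40),(14,255,200));
for k in cv2.findContours(m,cv2.RETR_EXTERNAL,cv2.CHAIN_APPROX_NONE)[0]:
    if cv2.contourArea(k)>300: print(cv2.boundingRect(k),cv2.contourArea(k))
P0,R0=knobpose(0,.65)
for th in np.arange(0,1.86,.1):
    P,R=knobpose(th,.65-th*1.75/1.85)
    print(round(th,2),np.round(np.r_[(R0.inv()*R).as_rotvec(),R0.inv().apply(P-P0)*100],2)[[1,3,5]])
```

```text
[0.4971765  0.03642786 0.19298853] [ 1.0000e-03  6.0000e-03 -7.0000e-03 -3.7000e-02 -6.3000e-02  1.1774e+01]
[-0.60871919  0.07679523  1.86442964  0.57225604  1.52395463 -0.56704248]
[315.70487603 233.57366362] [316.15769867 251.2853376 ]
(299, 217, 35, 32) 794.5
0.0 [0. 0. 0.]
0.1 [-0.09  1.62 -0.67]
0.2 [-0.19  3.3  -1.19]
0.3 [-0.28  5.02 -1.53]
0.4 [-0.38  6.78 -1.7 ]
0.5 [-0.47  8.54 -1.7 ]
0.6 [-0.57 10.29 -1.53]
0.7 [-0.66 12.02 -1.18]
0.8 [-0.76 13.7  -0.67]
0.9 [-8.500e-01  1.533e+01  1.000e-02]
1.0 [-0.95 16.89  0.85]
1.1 [-1.04 18.35  1.83]
1.2 [-1.14 19.72  2.96]
1.3 [-1.23 20.96  4.21]
1.4 [-1.32 22.08  5.58]
1.5 [-1.42 23.06  7.06]
1.6 [-1.51 23.89  8.63]
1.7 [-1.61 24.56 10.27]
1.8 [-1.7  25.06 11.97]
```

View pics/w3.png

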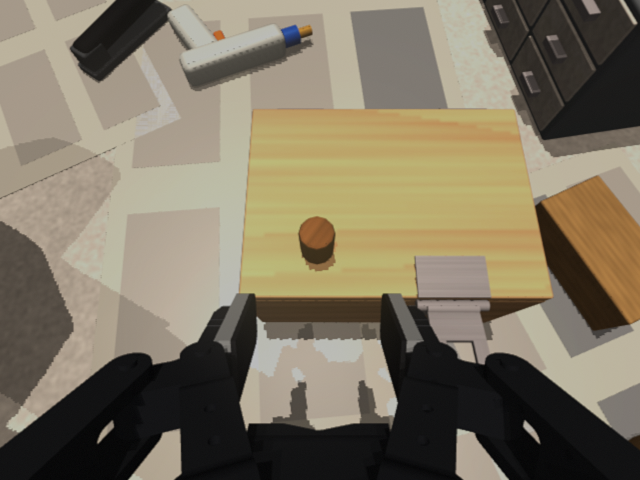

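Wrist view: lid knob top at (317,234), predicted (316,234), so I go in. The hasp strap at (450,300) is clear of the right finger.

Request:
{"fn": "send_rows", "kwargs": {
  "commands": [
    [0,0,0,0,-0.05,4,5],
    [0,0,0,0,-0.05,8,5],
    [0,0,0,0,-0.05,11,5],
    [0,0,0,0,-0.05,11.8,5],
    [0,0,0,0,-0.05,11.8,1.5],
    [0,0,0,0,-0.05,11.8,1.5],
    [0,0,0,0,-0.05,11.8,1.5]
  ],
  "squeeze": 40
}}

```text
clock: 7.2
tool_pos: [0.497, 0.0378, 0.1949]
tool_rot: [0.722, 0.615, 0.241, -0.207]
force: [-6.3, 1.5, 3.9]
grip_width: 0.265
```

Request:
{"fn": "send_rows", "kwargs": {
  "commands": [
    [0,-0.05,0,0.8,0,-0.35,1.5],
    [0,-0.09,0,1.62,0,-0.67,1.5],
    [0,-0.14,0,2.46,0,-0.95,1.5],
    [0,-0.19,0,3.3,0,-1.19,1.5],
    [0,-0.28,0,5.02,0,-1.53,1.5],
    [0,-0.38,0,6.78,0,-1.7,1.5],
    [0,-0.47,0,8.54,0,-1.7,1.5],
    [0,-0.47,0,8.54,0,-1.7,1.5]
  ]
}}

```text
clock: 8.0
tool_pos: [0.5066, 0.0962, 0.2609]
tool_rot: [0.758, 0.646, 0.065, -0.056]
force: [-5.7, -5.3, -0.8]
grip_width: 0.266
```

Run:
```python
from h import *
al=.65-.5*1.75/1.85
P,R=knobpose(.5,al);print(P,delta(P,R)); o=manip.get_obs();print(o["q"],o["force"],o["torque"],o["grip_width"]*85)
P0,R0=P,R
for th in np.arange(.6,1.91,.1):
    P,R=knobpose(th,.65-th*1.75/1.85)
    print(round(th,2),np.round(np.r_[(R0.inv()*R).as_rotvec(),R0.inv().apply(P-P0)*100],2)[[1,3,5]])
```

```text
[0.5062357  0.09336128 0.25818756] [-0.001  0.005 -0.001 -0.332  0.006  0.213]
[-0.12777564  0.06830091  1.83132404  0.1820649   1.242905   -0.0279446 ] [-5.74795366 -5.26233058 -0.84451461] [-1.07373676  0.95455141 -0.04920563] 22.651923910121756
0.6 [-0.09  1.64 -0.64]
0.7 [-0.19  3.33 -1.12]
0.8 [-0.28  5.07 -1.43]
0.9 [-0.38  6.83 -1.57]
1.0 [-0.47  8.59 -1.54]
1.1 [-0.57 10.35 -1.33]
1.2 [-0.66 12.08 -0.95]
1.3 [-0.76 13.76 -0.4 ]
1.4 [-0.85 15.38  0.32]
1.5 [-0.95 16.92  1.18]
1.6 [-1.04 18.37  2.2 ]
1.7 [-1.14 19.71  3.36]
1.8 [-1.23 20.94  4.64]
1.9 [-1.32 22.03  6.04]
```

Request:
{"fn": "send_rows", "kwargs": {
  "commands": [
    [0,-0.09,0,1.64,0,-0.64,1.5],
    [0,-0.19,0,3.33,0,-1.12,1.5],
    [0,-0.28,0,5.07,0,-1.43,1.5],
    [0,-0.38,0,6.83,0,-1.57,1.5],
    [0,-0.47,0,8.59,0,-1.54,1.5],
    [0,-0.57,0,10.35,0,-1.33,1.5],
    [0,-0.66,0,12.08,0,-0.95,1.5],
    [0,-0.66,0,12.08,0,-0.95,1.5]
  ]
}}

```text
clock: 8.8
tool_pos: [0.5261, 0.2125, 0.29]
tool_rot: [0.739, 0.629, -0.184, 0.155]
force: [-4.5, -1.3, 2.4]
grip_width: 0.263
```

Run:
```python
from h import *
al=.65-1.2*1.75/1.85
P,R=knobpose(1.2,al);print(P,delta(P,R)); o=manip.get_obs();print(o["q"],o["force"],o["torque"],o["grip_width"]*85)
P0,R0=P,R
for th in np.arange(1.3,1.91,.1):
    P,R=knobpose(th,max(-1.05,.65-th*1.75/1.85))
    print(round(th,2),np.round(np.r_[(R0.inv()*R).as_rotvec(),R0.inv().apply(P-P0)*100],2)[[1,3,5]])
```

```text
[0.52465261 0.20910415 0.28876824] [-0.004  0.001 -0.002 -0.256 -0.084  0.271]
[ 0.35232042  0.34942433  1.48662057 -0.41776802  1.56258426  0.57121603] [-4.49126123 -1.25775702  2.42107814] [-0.13817347  0.82526698 -0.45143799] 22.320183591188595
1.3 [-0.09  1.66 -0.6 ]
1.4 [-0.19  3.38 -1.03]
1.5 [-0.28  5.13 -1.3 ]
1.6 [-0.38  6.9  -1.39]
1.7 [-0.47  8.67 -1.3 ]
1.8 [-0.56 10.41 -1.05]
1.9 [-0.56 11.72 -0.92]
```

Request:
{"fn": "send_rows", "kwargs": {
  "commands": [
    [0,-0.09,0,1.66,0,-0.6,1.5],
    [0,-0.19,0,3.38,0,-1.03,1.5],
    [0,-0.28,0,5.13,0,-1.3,1.5],
    [0,-0.38,0,6.9,0,-1.39,1.5],
    [0,-0.47,0,8.67,0,-1.3,1.5],
    [0,-0.56,0,10.41,0,-1.05,1.5],
    [0,-0.56,0,10.41,0,-1.05,1.5]
  ]
}}

```text
clock: 9.5
tool_pos: [0.542, 0.3084, 0.2492]
tool_rot: [0.66, 0.562, -0.381, 0.323]
force: [-2.7, 2.3, 0.2]
grip_width: 0.261
```

Run:
```python
from h import *
P,R=knobpose(1.8,-1.05);print(P,delta(P,R)); o=manip.get_obs();print(o["q"],o["force"],o["torque"],o["grip_width"]*85)
```

```text
[0.53989957 0.30492516 0.24951171] [-0.004 -0.004  0.    -0.211 -0.157  0.313]
[ 0.58024226  0.78377571  1.12459299 -0.7631701   1.96713745  0.71496334] [-2.65833038  2.34283558  0.24035472] [ 0.55650042  0.02387785 -0.47798306] 22.19135747431644
```

Request:
{"fn": "send_rows", "kwargs": {
  "commands": [
    [0,0,0,0,0,0,5],
    [0,0,0,0,0,0,5],
    [0,0,0,0,0,0,5],
    [0,0,0,0,0,-3,5],
    [0,0,0,0,0,-7,5],
    [0,0,0,0,0,-7,5]
  ]
}}

```text
clock: 10.1
tool_pos: [0.5522, 0.3689, 0.2894]
tool_rot: [0.662, 0.562, -0.377, 0.322]
force: [1.0, 0.6, -0.3]
grip_width: 0.581
```

Run:
```python
from h import *
o,p,r=tool();print(p,o["q"],o["force"])
P=w(-.07,0,.45);R=lean(0);print(P,delta(P,R),r.inv().apply([0,0,1]))
```

```text
[0.55215584 0.3688962  0.28940024] [ 0.63539784  0.84779254  0.92876355 -0.7694719   2.09210005  0.66233502] [ 0.97230027  0.56974233 -0.33190021]
[0.55270004 0.03536968 0.45      ] [ 1.0000e-03  1.0380e+00 -5.0000e-03 -3.0538e+01  5.4530e+00  2.0199e+01] [-0.86136255  0.00300029 -0.50798185]
```

Request:
{"fn": "send_rows", "kwargs": {
  "commands": [
    [0,0,0,-4.3,0,-2.5,5],
    [0,0,0,-8.6,0,-5,5],
    [0,0.1,0,-12.9,0,-7.6,5],
    [0,0.2,0,-16,0,-9.4,5],
    [0,0.3,0,-18,0,-6,5],
    [0,0.42,0,-20,1.3,-1,5],
    [0,0.56,0,-22.5,2.7,4,5],
    [0,0.7,0,-25,4,9,5]
  ]
}}

```text
clock: 10.9
tool_pos: [0.5561, 0.1771, 0.4574]
tool_rot: [0.751, 0.638, -0.128, 0.109]
force: [1.4, -0.7, 0.0]
grip_width: 0.581
```

Run:
```python
from h import *
o,p,r=tool();print(p,o["q"],o["force"])
P=w(-.07,0,.45);R=lean(0);print(P,delta(P,R))
```

```text
[0.55610002 0.17708671 0.45737903] [ 0.23523239  0.21757095  1.28741766 -0.31621615  1.76178256  0.35691524] [ 1.3677213  -0.73918523  0.02545259]
[0.55270004 0.03536968 0.45      ] [-1.0000e-03  3.3700e-01 -5.0000e-03 -1.3004e+01  1.9580e+00  5.3450e+00]
```

Request:
{"fn": "send_rows", "kwargs": {
  "commands": [
    [0,0.14,0,-4.3,0.7,1.8,5],
    [0,0.28,0,-8.6,1.4,3.6,5],
    [0,0.34,0,-13,1.9,5.3,5],
    [0,0.34,0,-13,1.9,5.3,5],
    [0,0.34,0,-13,1.9,5.3,5]
  ]
}}

```text
clock: 11.4
tool_pos: [0.5524, 0.0351, 0.4511]
tool_rot: [0.764, 0.645, -0.002, 0.0]
force: [0.6, -0.5, 0.6]
grip_width: 0.585
```

Run:
```python
from h import *
o,p,r=tool();print(p)
c=get_calibration("wrist");p,d=read_camera("wrist");cv2.imwrite("pics/w4.png",p);np.save("w4.npy",d)
import pickle;pickle.dump(c,open("w4.pkl","wb"))
print(pix(c,w(0,0,.068)),pix(c,w(-.072,.102,.11)),pix(c,w(.072,-.102,.11)))
```

```text
[0.5523654  0.03514675 0.45106625]
[317.71254035 123.40572565] [223.42335115 194.45432395] [422.67674046  44.65406221]
```

View pics/w4.png

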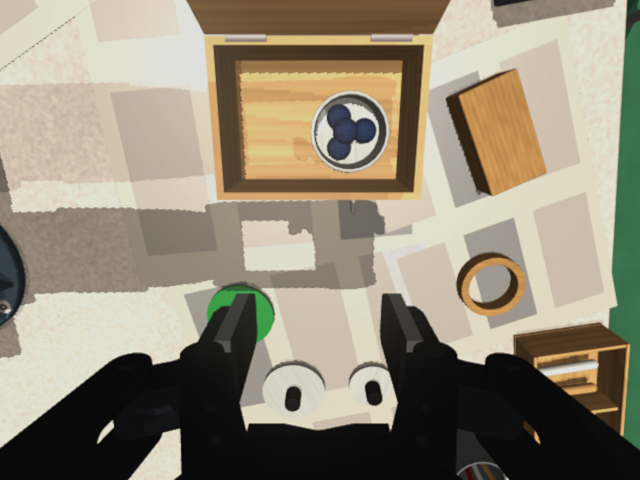

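Wrist view: the lid stays open, and the tin is in the chest at (349,132), outer radius about 39 px, with blue balls inside. I measure the rim using depth and colour, and the cover again for its grasp.

Run:
```python
from h import *
import pickle
c=pickle.load(open("w4.pkl","rb"));d=np.load("w4.npy");p=cv2.imread("pics/w4.png")
f=240/np.tan(np.radians(c["vertical_fov"]/2));v,u=np.mgrid[0:480,0:640]
X=(np.dstack([(u-c["cx"])/f*d,(v-c["cy"])/f*d,d])-c["t"])@np.array(c["R"])
m=((X[...,2]>.061)&(X[...,2]<.075)&(u>295)&(u<400)&(v>80)&(v<182)).astype(np.uint8)*255
k=max(cv2.findContours(m,cv2.RETR_EXTERNAL,cv2.CHAIN_APPROX_NONE)[0],key=len)
(a,b),r=cv2.minEnclosingCircle(k);e=cv2.fitEllipse(k);print("depth rim",a,b,r,e,np.median(X[m>0],axis=0))
for q in((a,b),e[0]): print(onz(c,*q,.068))
A=onz(c,a,b,.068);print(2*np.linalg.norm(onz(c,a+r,b,.068)-A))
hsv=cv2.cvtColor(p,cv2.COLOR_BGR2HSV)
# disc: white low-sat blob near (294,388)
m=((X[...,2]>.009)&(X[...,2]<.02)&(u>250)&(u<410)&(v>345)&(v<425)).astype(np.uint8)*255
for k in cv2.findContours(m,cv2.RETR_EXTERNAL,cv2.CHAIN_APPROX_NONE)[0]:
    if cv2.contourArea(k)>400:
        (a,b),r=cv2.minEnclosingCircle(k);A=onz(c,a,b,.014);print("disc",a,b,r,A,2*np.linalg.norm(onz(c,a+r,b,.014)-A))
print("tin in chest",CH().T@(onz(c,*e[0],.068)-C))
```

```text
depth rim 349.63836669921875 131.11949157714844 40.981685638427734 ((350.1512756347656, 131.20748901367188), (77.70842742919922, 81.07706451416016), 16.27555274963379) [0.59846964 0.09105143 0.06663085]
[0.59788345 0.09025951 0.068     ]
[0.59844126 0.09006819 0.068     ]
0.0925915678066497
disc 371.6060485839844 385.81817626953125 22.781152725219727 [ 0.58090959 -0.29509411  0.014     ] 0.07079896394624767
disc 293.58197021484375 390.5 30.911367416381836 [ 0.45964632 -0.28360838  0.014     ] 0.09656655832685164
tin in chest [-0.00879319 -0.03657748  0.068     ]
```

Tin rim at (0.598, 0.090), 92 mm wide (90 given). The discs measure 97 mm and 71 mm, so the target cover is confirmed at about (0.458, -0.283).

Run:
```python
from h import *
print(delta(np.array([.4575,-.283,.22]),lean(0)))
```

```text
[-2.0000e-03  3.0000e-03 -7.0000e-03 -3.3043e+01 -4.0930e+00  2.3222e+01]
```

Request:
{"fn": "send_rows", "kwargs": {
  "commands": [
    [0,0,0,-33,-4.1,23.2,5],
    [0,0,0,-33,-4.1,23.2,5],
    [0,0,0,-33,-4.1,23.2,5],
    [0,0,0,-33,-4.1,23.2,5],
    [0,0,0,-33,-4.1,23.2,5],
    [0,0,0,-33,-4.1,23.2,5],
    [0,0,0,-33,-4.1,23.2,5],
    [0,0,0,-33,-4.1,23.2,5]
  ]
}}

```text
clock: 12.25
tool_pos: [0.4607, -0.277, 0.2221]
tool_rot: [0.761, 0.649, -0.002, 0.0]
force: [1.4, -0.7, 0.0]
grip_width: 0.583
```

Request:
{"fn": "send_rows", "kwargs": {
  "commands": [
    [0,0,0,0,0,0,5],
    [0,0,0,0,0,0,5],
    [0,0,0,0,0,0,5],
    [0,0,0,0,0,0,5]
  ]
}}

```text
clock: 12.65
tool_pos: [0.4614, -0.2763, 0.2243]
tool_rot: [0.761, 0.649, -0.002, 0.001]
force: [-0.8, 0.4, 0.4]
grip_width: 0.588
```

Run:
```python
from h import *
o,p,r=tool();print(p,o["q"])
c=get_calibration("wrist");p,d=read_camera("wrist");cv2.imwrite("pics/w5.png",p)
f=240/np.tan(np.radians(c["vertical_fov"]/2));v,u=np.mgrid[0:480,0:640]
X=(np.dstack([(u-c["cx"])/f*d,(v-c["cy"])/f*d,d])-c["t"])@np.array(c["R"])
e=pix(c,np.array([.4575,-.283,.014]));print(e)
near=np.hypot(X[...,0]-.4575,X[...,1]+.283)<.065
for lo,hi,z in((.009,.02,.014),(.038,.05,.044)):
    m=((X[...,2]>lo)&(X[...,2]<hi)&near).astype(np.uint8)*255
    for k in cv2.findContours(m,cv2.RETR_EXTERNAL,cv2.CHAIN_APPROX_NONE)[0]:
        if cv2.contourArea(k)>200:
            (a,b),r=cv2.minEnclosingCircle(k);A=onz(c,a,b,z);print(z,a,b,r,A,2*np.linalg.norm(onz(c,a+r,b,z)-A))
```

```text
[ 0.46135536 -0.27632523  0.22428445] [-0.75865702  0.18449094  1.77381474 -0.00420348  1.18125078 -0.5980644 ]
[313.45342265 231.87470033]
0.014 315.5 232.5 64.36235809326172 [ 0.45894494 -0.28372751  0.014     ] 0.09706404733857311
0.044 315.078125 246.890625 17.20527458190918 [ 0.45863404 -0.28521635  0.044     ] 0.02342774914350414
```

Run:
```python
from h import *
print(delta(np.array([.4588,-.2845,.092]),lean(0)))
```

```text
[-1.0000e-03  4.0000e-03 -1.0000e-03 -7.7300e-01 -1.0500e-01  1.3228e+01]
```

Request:
{"fn": "send_rows", "kwargs": {
  "commands": [
    [0,0,0,-0.77,-0.1,4,5],
    [0,0,0,-0.77,-0.1,8,5],
    [0,0,0,-0.77,-0.1,11,5],
    [0,0,0,-0.77,-0.1,13,5],
    [0,0,0,-0.77,-0.1,13.2,5],
    [0,0,0,-0.77,-0.1,13.2,1.5],
    [0,0,0,-0.77,-0.1,13.2,1.5],
    [0,0,0,-0.77,-0.1,13.2,1.5]
  ],
  "squeeze": 40
}}

```text
clock: 13.5
tool_pos: [0.4585, -0.2862, 0.0929]
tool_rot: [0.762, 0.648, -0.002, 0.002]
force: [1.5, 1.2, 2.1]
grip_width: 0.268
```

Request:
{"fn": "send_rows", "kwargs": {
  "commands": [
    [0,0,0,0,0,0,1.5],
    [0,0,0,0,0,-1,1.5],
    [0,0,0,0,0,-5,1.5],
    [0,0,0,0,0,-10,1.5],
    [0,0,0,0,0,-15,1.5],
    [0,0,0,0,0,-20,1.5]
  ]
}}

```text
clock: 14.1
tool_pos: [0.4574, -0.2845, 0.2935]
tool_rot: [0.762, 0.648, -0.002, 0.0]
force: [0.8, -0.2, -2.2]
grip_width: 0.265
```

Run:
```python
from h import *
o,p,r=tool();print(p,r.as_matrix().round(3),o["grip_width"]*85)
print(delta(np.array([.598,.0902,.26]),lean(0)))
c=get_calibration("wrist");p,d=read_camera("wrist");cv2.imwrite("pics/w6.png",p)
f=240/np.tan(np.radians(c["vertical_fov"]/2));v,u=np.mgrid[0:480,0:640]
R=lean(0);tp=tool()[1]
X=(np.dstack([(u-c["cx"])/f*d,(v-c["cy"])/f*d,d])-c["t"])@np.array(c["R"])
rel=(X-tp)@r.as_matrix()  # tool-frame points
m=(d>0)&(np.abs(rel[...,2]-.076)<.012)&(np.hypot(rel[...,0],rel[...,1])<.055)
q=rel[m];print(m.sum());A=np.c_[q[:,:2],np.ones(len(q))];s=np.linalg.lstsq(A,q[:,2],rcond=None)[0];print("disc plane tilt,x/y, z at tcp",s)
```

```text
[ 0.45736639 -0.28449787  0.29349752] [[ 0.161  0.987 -0.003]
 [ 0.987 -0.161 -0.003]
 [-0.003 -0.003 -1.   ]] 22.49246308131036
[-3.0000e-03  3.0000e-03 -4.0000e-03  3.9259e+01  7.8390e+00  3.1990e+00]
2861
disc plane tilt,x/y, z at tcp [ 0.46782903 -0.00637928  0.06833553]
```

View pics/w6.png

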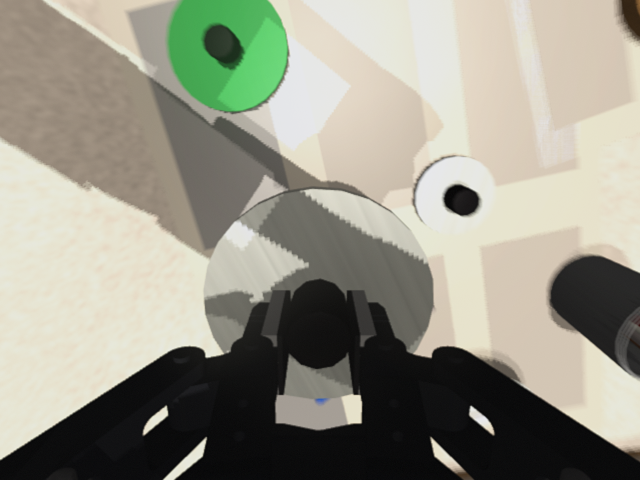

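The cover is held: disc outline x 205-434, y 187-400, knob at (318,320). The plane fit also took in fingers and knob, so I refit on bare disc pixels only.

Run:
```python
from h import *
o,tp,r=tool()
c=get_calibration("wrist");p,d=read_camera("wrist")
f=240/np.tan(np.radians(c["vertical_fov"]/2));v,u=np.mgrid[0:480,0:640]
X=(np.dstack([(u-c["cx"])/f*d,(v-c["cy"])/f*d,d])-c["t"])@np.array(c["R"])
m=(d>0)&(np.hypot((u-319),(v-293))<100)&((v<270)|(abs(u-319)>85))&(v<340)
q=((X-tp)@r.as_matrix())[m];q=q[np.abs(q[:,2]-np.median(q[:,2]))<.015]
s=np.linalg.lstsq(np.c_[q[:,:2],np.ones(len(q))],q[:,2],rcond=None)[0];print(m.sum(),len(q),s, np.median(q,axis=0))
print("cam axis in tool",r.inv().apply(np.array(c["R"])[2]))
```

```text
12624 12624 [-5.36072279e-03 -1.24492320e-05  7.98692387e-02] [0.02550866 0.00122035 0.07973115]
cam axis in tool [-2.89298535e-01 -1.34018045e-04  9.57238914e-01]
```

Cover is level to 0.3°. Next is a hover in front of the tin to measure the rim and the held disc with the same camera.

Run:
```python
from h import *
print(delta(np.array([.598,.0902,.30])-CH()@[.115,0,0],lean(0)))
```

```text
[ 1.0000e-02  1.2000e-02 -4.0000e-03  2.7969e+01  7.5430e+00 -2.4100e-01]
```

Request:
{"fn": "send_rows", "kwargs": {
  "commands": [
    [0,0,0,4,1,-0.2,1.5],
    [0,0,0,8,2,-0.2,1.5],
    [0,0,0,12,3,-0.2,1.5],
    [0,0,0,16,4.5,-0.2,1.5],
    [0,0,0,20,5.5,-0.2,1.5],
    [0,0,0,24,6.5,-0.2,1.5],
    [0,0,0,28,7.5,-0.2,1.5],
    [0,0,0,28,7.5,-0.2,1.5]
  ]
}}

```text
clock: 15.0
tool_pos: [0.5776, -0.0163, 0.2915]
tool_rot: [0.76, 0.649, -0.002, -0.001]
force: [0.6, 0.3, -0.9]
grip_width: 0.267
```

Request:
{"fn": "send_rows", "kwargs": {
  "commands": [
    [0,0,0,0,0,0,1.5],
    [0,0,0,0,0,0,1.5],
    [0,0,0,0,0,0,1.5]
  ]
}}

```text
clock: 15.3
tool_pos: [0.5767, -0.0219, 0.2918]
tool_rot: [0.763, 0.647, -0.002, 0.0]
force: [0.1, -0.1, -1.4]
grip_width: 0.266
```

```bash
cat > tin.py <<'E'
from h import *
from scipy.optimize import least_squares
def circ(q):
    g=lambda s:np.hypot(q[:,0]-s[0],q[:,1]-s[1])-s[2]
    return least_squares(g,[*q.mean(0),.045],loss="soft_l1",f_scale=.001).x
o,tp,r=tool();print(tp,r.as_matrix()[:,2])
c=get_calibration("wrist");p,d=read_camera("wrist");cv2.imwrite("pics/w7.png",p)
f=240/np.tan(np.radians(c["vertical_fov"]/2));v,u=np.mgrid[0:480,0:640]
X=(np.dstack([(u-c["cx"])/f*d,(v-c["cy"])/f*d,d])-c["t"])@np.array(c["R"])
T=(X-tp)@r.as_matrix()
def edge(m):
    return max(cv2.findContours(m.astype(np.uint8)*255,cv2.RETR_EXTERNAL,cv2.CHAIN_APPROX_NONE)[0],key=len)[:,0]
# held disc: far edge (small v) only, onto its plane
m=(abs(T[...,2]-.08)<.006)&(np.hypot(T[...,0],T[...,1])<.06)
k=edge(m);k=k[k[:,1]<300]
q=np.array([(onz(c,*a,tp[2]-.080)-tp)@r.as_matrix() for a in k]);s=circ(q[np.hypot(q[:,0],q[:,1])>.042][:,:2]);print("disc in tool",s)
m=(X[...,2]>.061)&(X[...,2]<.075)&(np.hypot(X[...,0]-.598,X[...,1]-.09)<.06)
k=edge(m);q=np.array([onz(c,*a,.068) for a in k]);t=circ(q[:,:2]);print("rim",t,len(k),"z",np.median(X[m],axis=0))
off=r.apply([s[0],s[1],0]);print("tool target",t[:2]-off[:2],pix(c,np.array([t[0],t[1],.068])))
P=np.array([*(t[:2]-off[:2]),.20]);print(delta(P,lean(0)))
E
python3 tin.py
```

```text
[ 0.57672542 -0.02192797  0.29182942] [-0.00328212 -0.00313096 -0.99998971]
disc in tool [0.00042269 0.00106357 0.04826484]
rim [0.59790306 0.08710047 0.04194089] 665 z [0.59395825 0.08944098 0.06669502]
tool target [0.59678483 0.08685679] [322.3232401   63.81325333]
[-3.0000e-03  4.0000e-03 -6.0000e-03  1.1093e+01  2.1700e-01  9.1520e+00]
```

View pics/w7.png

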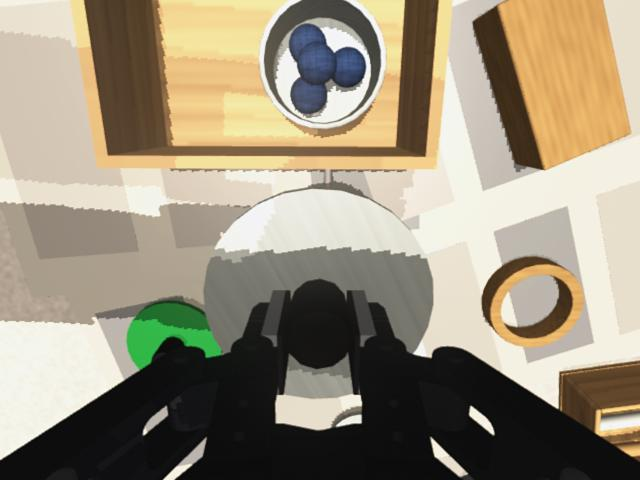

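The whole-rim contour mixed inner and outer edges because the tin is cut off at the image top (rim x 260-386, bottom y 130). I refit the outer hull only with the known radius, on the same kind of frame.

```bash
cat >> tin.py <<'E'
m=(X[...,2]>.063)&(X[...,2]<.073)&(np.hypot(X[...,0]-.598,X[...,1]-.09)<.06)
pts=np.argwhere(m)[:,::-1].astype(np.int32);h=cv2.convexHull(pts)[:,0];h=h[h[:,1]>4]
q=np.array([onz(c,*a,.068) for a in h])[:,:2]
g=lambda s:np.hypot(q[:,0]-s[0],q[:,1]-s[1])-.0452
S=least_squares(g,[.598,.09],loss="soft_l1",f_scale=.001);t=S.x;print("hull rim",t,len(h),np.abs(S.fun).mean(),"free",circ(q))
P=np.array([*(t-off[:2]),.20]);print(P,delta(P,lean(0)),"cover centre would be at chest",CH().T@(np.r_[t,0]-C))
E
python3 tin.py
```

```text
[ 0.57682193 -0.02195283  0.29191959] [-0.00304837 -0.003082   -0.9999906 ]
disc in tool [0.00042307 0.00105112 0.04826811]
rim [0.59793918 0.08708951 0.04193444] 666 z [0.59385977 0.08962301 0.06665058]
tool target [0.59683313 0.08684358] [322.1615008   63.86062829]
[-2.0000e-03  3.0000e-03 -6.0000e-03  1.1085e+01  2.1400e-01  9.1620e+00]
hull rim [0.59816839 0.0887324 ] 38 0.0006678859795438857 free [0.59814682 0.08820227 0.04442456]
[0.59706234 0.08848647 0.2       ] [-2.000e-03  3.000e-03 -6.000e-03  1.125e+01  2.100e-01  9.161e+00] cover centre would be at chest [-0.01015526 -0.03651791  0.        ]
```

Request:
{"fn": "send_rows", "kwargs": {
  "commands": [
    [0,0,0,4,0.2,0,1.5],
    [0,0,0,8,0.2,2,1.5],
    [0,0,0,11.2,0.2,5,1.5],
    [0,0,0,11.25,0.2,9.2,1.5],
    [0,0,0,11.25,0.2,9.2,1.5],
    [0,0,0,11.25,0.2,9.2,1.5],
    [0,0,0,11.25,0.2,9.2,1.5],
    [0,0,0,11.25,0.2,9.2,1.5]
  ]
}}

```text
clock: 16.2
tool_pos: [0.5986, 0.0888, 0.2024]
tool_rot: [0.762, 0.647, -0.0, 0.002]
force: [0.3, 0.3, -1.6]
grip_width: 0.267
```

Run:
```python
from h import *
print(delta(np.array([.5970,.0885,.165]),lean(0)),manip.get_obs()["force"])
print(lean(0).as_matrix().round(3))
```

```text
[ 2.000e-03  3.000e-03 -6.000e-03 -4.100e-02 -1.570e-01  3.741e+00] [ 0.30777113  0.29441269 -1.59670774]
[[ 0.157  0.988  0.   ]
 [ 0.988 -0.157  0.   ]
 [ 0.     0.    -1.   ]]
```

Request:
{"fn": "send_rows", "kwargs": {
  "commands": [
    [0,0,0,0,-0.15,1.5,1.5],
    [0,0,0,0,-0.15,3,1.5],
    [0,0,0,0,-0.15,3.5,1.5],
    [0,0,0,0,-0.15,3.7,1.5],
    [0,0,0,0,-0.15,3.7,1.5]
  ]
}}

```text
clock: 16.7
tool_pos: [0.5952, 0.0899, 0.1619]
tool_rot: [0.762, 0.648, -0.002, -0.0]
force: [-0.6, 0.9, -2.5]
grip_width: 0.262
```

Run:
```python
from h import *
print(delta(np.array([.5970,.0885,.154]),lean(0)),manip.get_obs()["force"])
```

```text
[-0.004  0.003 -0.004 -0.104  0.206  0.787] [-0.61191483  0.85967167 -2.52559122]
```

Request:
{"fn": "send_rows", "kwargs": {
  "commands": [
    [0,0,0,0,0,0,1.5],
    [0,0,0,0,0,0,1.5],
    [0,0,0,0,0,0,1.5],
    [0,0,0,0,0,0,1.5]
  ]
}}

```text
clock: 17.1
tool_pos: [0.5956, 0.0899, 0.1629]
tool_rot: [0.762, 0.648, -0.002, 0.0]
force: [0.3, 0.1, -0.8]
grip_width: 0.266
```

Request:
{"fn": "send_rows", "kwargs": {
  "commands": [
    [0,0,0,0,0,0,1.5]
  ]
}}

```text
clock: 17.2
tool_pos: [0.5955, 0.0899, 0.1628]
tool_rot: [0.762, 0.648, -0.002, 0.0]
force: [0.4, -0.2, -2.0]
grip_width: 0.264
```

Request:
{"fn": "send_rows", "kwargs": {
  "commands": [
    [0,0,0,0,0,0,1.5]
  ]
}}

```text
clock: 17.3
tool_pos: [0.5955, 0.0899, 0.1627]
tool_rot: [0.762, 0.648, -0.002, 0.0]
force: [-1.1, -0.5, -1.9]
grip_width: 0.264
```

Request:
{"fn": "send_rows", "kwargs": {
  "commands": [
    [0,0,0,0,0,0,1.5]
  ]
}}

```text
clock: 17.4
tool_pos: [0.5955, 0.0899, 0.1627]
tool_rot: [0.762, 0.648, -0.002, 0.0]
force: [0.0, 0.4, -2.4]
grip_width: 0.263
```

Request:
{"fn": "send_rows", "kwargs": {
  "commands": [
    [0,0,0,-0.11,0.17,0,1.5],
    [0,0,0,-0.11,0.17,0,1.5],
    [0,0,0,-0.11,0.17,0.15,1.5],
    [0,0,0,-0.11,0.17,0.3,1.5],
    [0,0,0,-0.11,0.17,0.3,1.5]
  ]
}}

```text
clock: 17.9
tool_pos: [0.5968, 0.0885, 0.1593]
tool_rot: [0.762, 0.648, -0.002, 0.0]
force: [0.8, -0.7, -1.9]
grip_width: 0.268
```

Request:
{"fn": "send_rows", "kwargs": {
  "commands": [
    [0,0,0,0,0,0.15,1.5],
    [0,0,0,0,0,0.3,1.5],
    [0,0,0,0,0,0.3,1.5]
  ]
}}

```text
clock: 18.2
tool_pos: [0.597, 0.0887, 0.1564]
tool_rot: [0.762, 0.648, -0.002, 0.0]
force: [0.7, 0.9, -2.3]
grip_width: 0.262
```

Request:
{"fn": "send_rows", "kwargs": {
  "commands": [
    [0,0,0,0,0,0.1,1.5],
    [0,0,0,0,0,0.15,1.5],
    [0,0,0,0,0,0.15,1.5]
  ]
}}

```text
clock: 18.5
tool_pos: [0.597, 0.0887, 0.1551]
tool_rot: [0.762, 0.648, -0.002, 0.0]
force: [0.8, 2.1, -0.9]
grip_width: 0.266
```

Request:
{"fn": "send_rows", "kwargs": {
  "commands": [
    [0,0,0,0,0,0.1,1.5],
    [0,0,0,0,0,0.1,1.5]
  ]
}}

```text
clock: 18.7
tool_pos: [0.597, 0.0886, 0.1541]
tool_rot: [0.762, 0.648, -0.002, 0.0]
force: [0.4, 2.7, 0.3]
grip_width: 0.262
```

Request:
{"fn": "send_rows", "kwargs": {
  "commands": [
    [0,0,0,0.05,0,0,1.5],
    [0,0,0,0.05,0,0.1,1.5],
    [0,0,0,0.05,0,0.1,1.5]
  ]
}}

```text
clock: 19.0
tool_pos: [0.597, 0.0889, 0.153]
tool_rot: [0.762, 0.648, -0.002, 0.0]
force: [0.9, 1.1, -1.0]
grip_width: 0.266
```

Request:
{"fn": "send_rows", "kwargs": {
  "commands": [
    [0,0,0,0,0,0.1,1.5],
    [0,0,0,0,0,0.1,1.5]
  ]
}}

```text
clock: 19.2
tool_pos: [0.597, 0.0889, 0.1529]
tool_rot: [0.762, 0.648, -0.002, 0.0]
force: [-2.4, 1.7, 6.1]
grip_width: 0.267
```

Run:
```python
from h import *
o,tp,r=tool();print(tp,o["force"],o["torque"])
c=get_calibration("wrist");p,d=read_camera("wrist")
f=240/np.tan(np.radians(c["vertical_fov"]/2));v,u=np.mgrid[0:480,0:640]
X=(np.dstack([(u-c["cx"])/f*d,(v-c["cy"])/f*d,d])-c["t"])@np.array(c["R"])
m=(d>0)&(np.hypot((u-319),(v-293))<100)&((v<270)|(abs(u-319)>85))&(v<340)
q=((X-tp)@r.as_matrix())[m];q=q[np.abs(q[:,2]-np.median(q[:,2]))<.015]
print("tool",np.linalg.lstsq(np.c_[q[:,:2],np.ones(len(q))],q[:,2],rcond=None)[0]);print("top z",np.median(X[m],axis=0))
```

```text
[0.59701903 0.08890492 0.1529184 ] [-2.36169074  1.66847952  6.06425691] [0.15271107 0.47981004 0.00416217]
tool [-0.00503227 -0.00157946  0.07989345]
top z [0.60298932 0.11379003 0.07306252]
```

z has stalled at 0.1529 with about 8 N of contact, and the disc top is at 0.073 (0.074 expected): seated. Release.

Request:
{"fn": "send_rows", "kwargs": {
  "commands": [
    [0,0,0,0,0,-0.07,1.5],
    [0,0,0,0,0,-0.07,4.5],
    [0,0,0,0,0,-0.07,4.5],
    [0,0,0,0,0,-0.07,4.5],
    [0,0,0,0,0,-2,4.5],
    [0,0,0,0,0,-6,4.5],
    [0,0,0,0,0,-11,4.5],
    [0,0,0,0,0,-16,4.5]
  ]
}}

```text
clock: 20.05
tool_pos: [0.5969, 0.0893, 0.3132]
tool_rot: [0.762, 0.648, -0.003, -0.0]
force: [0.4, 0.2, 0.6]
grip_width: 0.526
```

Request:
{"fn": "send_rows", "kwargs": {
  "commands": [
    [0,0,0,-5,0,-3,4.5],
    [0,0,0,-9,0,-5,4.5],
    [0,0,0,-9,0,-5,4.5],
    [0,0,0,-9,0,-5,4.5],
    [0,0,0,-9,0,-5,4.5]
  ]
}}

```text
clock: 20.55
tool_pos: [0.5828, 0.0014, 0.3613]
tool_rot: [0.762, 0.648, -0.002, -0.001]
force: [-0.2, -0.1, -0.6]
grip_width: 0.528
```

Run:
```python
from h import *
o,tp,r=tool();print(tp,o["force"])
c=get_calibration("wrist");p,d=read_camera("wrist");cv2.imwrite("pics/w8.png",p)
f=240/np.tan(np.radians(c["vertical_fov"]/2));v,u=np.mgrid[0:480,0:640]
X=(np.dstack([(u-c["cx"])/f*d,(v-c["cy"])/f*d,d])-c["t"])@np.array(c["R"])
m=(np.hypot(X[...,0]-.598,X[...,1]-.0887)<.052)&(X[...,2]>.066)&(X[...,2]<.084)
q=X[m];s=np.linalg.lstsq(np.c_[q[:,:2]-[.598,.0887],np.ones(len(q))],q[:,2],rcond=None)[0];print("plane",s,len(q))
k=max(cv2.findContours(m.astype(np.uint8)*255,cv2.RETR_EXTERNAL,cv2.CHAIN_APPROX_NONE)[0],key=len)
(a,b),rr=cv2.minEnclosingCircle(k);print(onz(c,a,b,.074),a,b,rr)
p,d=read_camera("scene");cv2.imwrite("pics/s3.png",p)
```

```text
[0.58275346 0.001389   0.36125473] [-0.24064225 -0.14284283 -0.5615852 ]
plane [0.00034369 0.00059635 0.07307073] 9602
[0.59811725 0.09004737 0.074     ] 319.5399475097656 100.69966888427734 59.062957763671875
```

View pics/w8.png

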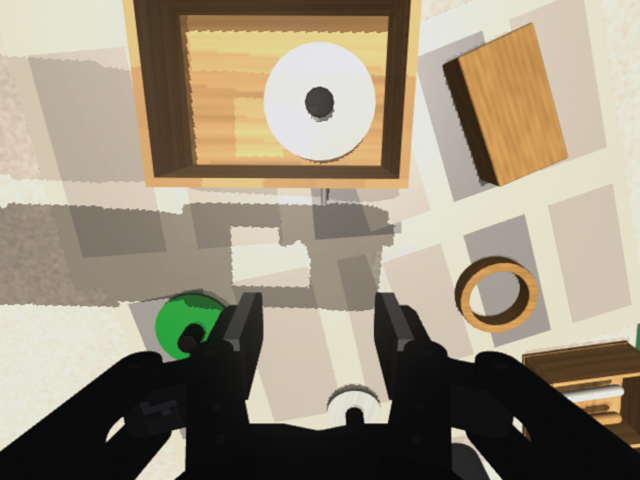

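View pics/s3.png

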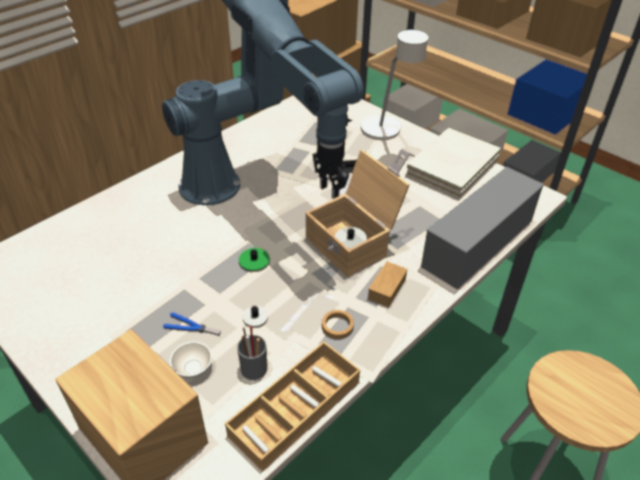

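Wrist view: the cover sits on the tin at (320,101), level to within 0.001, with its top at z 0.073. Scene view: lid open at its stop, hasp folded back, bystanders in place. The robot touches nothing, so I hand in.

```bash
python3 -c "
from plant import finish_job
print(finish_job())"
```

```text
the job is handed in; nothing more can be done
None
```

The job is done and was handed in at about 20.7 s on the robot's clock; the hand-in gives no verdict. I gripped the hasp by its tab and swung it to about 1.9 rad. I then raised the lid by its knob to about 1.8 rad and let go; it stayed open on its own. The larger white cover (97 mm measured) went onto the tin in the chest with about 8 N of contact, and I released it.

**Last checks**
- **Cover:** level within 0.001 rad. Its disc top was at 73 mm where 74 was expected, within the calibration error, and it was centred within about 1.5 mm.
- **Lid and bystanders:** in the last scene picture the lid is open with the hasp folded back. The small cover, the green look-alike and the other bystanders look unmoved. I judged this by eye, not by measurement.
- **Robot:** clear of everything, with wrist forces under 1 N.

**Checks that failed or disagreed**
- The first level check of the held cover was spoiled by finger pixels. A refit on the bare disc showed it level to 0.3°.
- The first rim fit gave the wrong radius (42 mm instead of 45), because the tin was cut off in the picture. I refitted it on the outer edge.
- I viewed 10 full pictures and crops, plus one extra final check: 11 in all.

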